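# Release a toggle clamp and move the round specimen to the tray

## Task

Two bench fixtures each hold a resin-mounted specimen under a toggle clamp. Flip the handle of the clamp that holds the round specimen over centre, away from the specimen, until the clamp is fully open; then lift the round specimen out and set it down upright in the shallow square tray, without dropping it. Leave the other clamp, with the square specimen, shut.

Things in the scene. Friction and masses are not known exactly. Their poses are not given: they have to be found in the camera images.
- mount: round specimen: cream resin cylinder, 40 mm diameter, 32 mm high, about 60 g, steel square in its top; origin: centre of underside, z up. Stands on a dark plate (180 x 75 x 12 mm, long side along clamp_grip's x), underside 12 mm above the bench, loose between 4 pins 5 mm high at the corners of a 35 mm square set along the plate's sides. Shut, the clamp's rubber foot covers its top centre.
- clamp_grip (a point): middle of the black grip, 16(x) 24(y) 62(z) mm, of the round specimen's clamp; ends 22 mm above. z: along handle to free end; x: level to the specimen when shut; y: the hinge, 85 mm below, 55 mm above bench, 85 mm from specimen axis. Shut: upright. Swings to -x only, 1.6 rad to level; springs back (3 N) till it leans 0.6 rad, then snaps fully open. Its 90 mm arm turns with it, to upright.
- spare_grip (a point): the same point, with the same axes, on the handle of the other, identical clamp and fixture, which holds a square specimen (36 mm square, 32 mm high). Shut: upright.
- tray: shallow open aluminium tray, fixed to the bench, 150 by 150 mm outside, walls 15 mm high and 4 mm thick, floor 4 mm thick; origin at the centre of its underside, x and y along its sides
Mind the look-alikes: they are no part of the job. Leave any purple look-alike of the part that bears clamp_grip alone.

How it is judged:
By the outcome, as a careful person would: the job done as asked, in the order asked, and still so for the second after the job is handed in, with the robot touching nothing.
It also fails if it takes over 51 s, if anything falls off the work surface, if the arm or the gripper's body presses on something with over 40 N, if the wrist force passes 120 N, or if a joint passes its speed limit or range.

## Robot

A 6-joint arm with a two-finger parallel gripper is mounted at the origin on the work surface. World frame = base frame: x ahead of the robot, y to its left, z up, the work surface at z = 0. Lengths are in mm, angles in rad, forces in N, time in s.
With the tool pointing down it reaches from about 300 to 775 mm from the base axis. Payload 14.6 kg.
Tool frame: the origin (TCP) lies midway between the tips of the shut fingers; the grasp point (between the pads) lies 19 mm behind it (pinch_z is the distance from the TCP to the grasp point, in mm); z points along the fingers, y is the direction in which the jaws open and shut (so a half turn about z gives the same grasp; the last joint's range is limited). The gripper opens to 94 mm and grips with 3 to 60 N. Pads are 16 mm wide; open, the fingers measure 119 mm over their backs; the gripper's body (75 mm by 177 mm) begins 78 mm behind the grasp point.
Start: joints at [-1.328, 0.3, 1.521, -0, 1.321, -0.067], TCP at [167.67, -523.809, 205.446] pointing down, gripper open.
Joint ranges: [-3.03, 3.03], [-0.79, 2.21], [0.23, 2.52], [-1.04, 4.18], [0, 3.07], [-2.55, 2.55]. Speed limits (rad/s): [2.22, 2.22, 2.57, 3.14, 3.14, 3.14].

## Interface

Orientations are given as [roll, pitch, yaw] about the fixed x, y, z axes, in that order (R = Rz(yaw) Ry(pitch) Rx(roll)).
In Python, from cell import read_state, camera, sign_off, pinch_z gives the robot as it stands. The module is installed in compiled form; this text tells all that it offers.
- The arm moves only by the tool servo_tool, never from a script. Its argument "series" is a list of rows, each a list of 6 numbers: the shift along the tool's x, y, z in cm, then the turn, a rotation vector about the tool's x, y, z in rad. In form: [[tx, ty, tz, rx, ry, rz], ...]. A call has exactly 10 rows; each row is the pose to reach, as a shift and turn from the pose commanded when the call began, along the tool's axes at that moment; what a row does not reach only later rows make up. A row lasts 1/12 s, in which the tool goes at most 41.7 mm and 7.16 degrees, less where a joint would pass 70% of its speed; a pose out of reach is approached as far as the arm can. A call with a gripper value outside its range is refused whole. "gripper" is the finger opening in cm, from 0 to 9.4, set as the call begins (left out, the last holds). The fingers move at their own pace and stop on an object; "grip_force" is the grip in N (left out, the last holds). Time passes only in rows, so rows that repeat a pose let the fingers close, or fill a call up. It gives the time, the measured TCP pose, the force and the opening at its end, in the units of the state.
- read_state(): the state, without advancing time (a new reading comes with each control period).
- camera(name): name is "side" or "top" or "wrist"; returns a dict with "pixels" (480x640x3 uint8, red, green, blue), "fx", "fy", "cx", "cy" (pixels), "k1" (the pictures are not rectified: a ray, as slopes to the right and down, at radius r is drawn at 1 + k1 r^2 times it, then the intrinsics apply), "pose" (4x4, takes a point from camera to world coordinates); the wrist camera has in their place "mount" (4x4, takes a point from camera to tool coordinates, whose origin is the TCP and whose axes are the flange's). Camera axes: x right, y down, z forward; pixel columns grow to the right and rows downward; lengths in mm; the calibration is good to about 2 mm. A picture is of the moment at which its call begins: read the wrist's pose just before it. There is no depth.
- sign_off(): hands the job in, once; it reports no verdict.
The state is a dict: "clock": time; "joints": joint angles; "qd": joint speeds; "effort": joint torques, N m; "eef_pos": TCP position; "eef_rot": TCP orientation; "wrist_force": force on the tool from outside, world axes, zero at the start; "moment": the same for the moment, N m; "finger_gap": finger opening in mm.
Only numpy, scipy, OpenCV 4.12 (cv2) and the standard library are available. Lean on these libraries where they do the work, as an engineer would, in place of code of your own. Each camera call takes 0.05 s, during which the arm holds its last target.

## Working session

There is one attempt and no reset: what is moved stays moved. The work goes in short steps, Python scripts to look and compute and a tool call to move; the robot and the scene stay as the last step left them, time stands still between calls to the robot, and variables do not carry over. Pictures are saved under pics/ and viewed, and the job is handed in when it is done.

Besides the shell and the picture viewer there is one more tool, called as a command line: name --pt "numbers of a row" for each row, then --argument value for the rest. servo_tool: Moves the arm, as the interface text tells. Its arguments: {"type":"object","properties":{"series":{"type":"array"},"gripper":{"type":"number"},"grip_force":{"type":"number"}},"required":["series"]}

```bash
mkdir -p pics; ls
python3 - <<'E'
from cell import *
import cv2
print(read_state(),pinch_z)
for n in ("side","top","wrist"):
    c=camera(n); cv2.imwrite(f"pics/{n}0.png",c["pixels"][:,:,::-1])
    print(n,{k:(v.round(4).tolist() if hasattr(v,'round') and hasattr(v,'tolist') else v) for k,v in c.items() if k!="pixels"})
E
```

```text
pics
{'clock': 0.0, 'joints': array([-1.32755810e+00,  3.00485552e-01,  1.52155960e+00, -2.22813747e-05,
        1.32070774e+00, -6.66019041e-02]), 'qd': array([-0.00040127, -0.00018448,  0.00037809,  0.00036996,  0.00020527,
       -0.00036716]), 'effort': array([ 9.97265524e-04, -5.31803799e+01, -3.52736270e+01,  7.09080650e-02,
        2.43729103e-02, -1.09736650e-04]), 'eef_pos': array([ 167.62714187, -523.56343585,  204.88749353]), 'eef_rot': array([-3.14043356e+00, -5.56827349e-05,  3.09845621e-01]), 'wrist_force': array([0.08638734, 0.04579608, 0.48368449]), 'moment': array([0.00871917, 0.00190182, 0.00722192]), 'finger_gap': 94.17532701188594} 18.8
side {'fx': 464.16886589744706, 'fy': 464.16886589744706, 'cx': 315.30382598971914, 'cy': 243.16964008024306, 'k1': 0.021498494821208643, 'pose': [[-0.792, -0.4421, 0.4211, -41.5457], [-0.6105, 0.5817, -0.5375, 639.0658], [-0.0073, -0.6828, -0.7306, 922.2202], [0.0, 0.0, 0.0, 1.0]]}
top {'fx': 548.6678159750471, 'fy': 548.6678159750471, 'cx': 309.87099644967554, 'cy': 243.35881951109494, 'k1': -0.07227146619183461, 'pose': [[0.0168, -0.9817, 0.1895, 190.4233], [-0.9995, -0.0217, -0.024, 88.9192], [0.0276, -0.189, -0.9816, 1324.3029], [0.0, 0.0, 0.0, 1.0]]}
wrist {'fx': 334.72978274486854, 'fy': 334.72978274486854, 'cx': 322.58729481458863, 'cy': 241.0828783750774, 'k1': -0.028759802953824663, 'mount': [[-0.0015, -0.9641, -0.2654, 76.7367], [1.0, -0.0015, 0.0, -0.3563], [-0.0004, -0.2654, 0.9641, -178.4326], [0.0, 0.0, 0.0, 1.0]]}
```

View pics/side0.png

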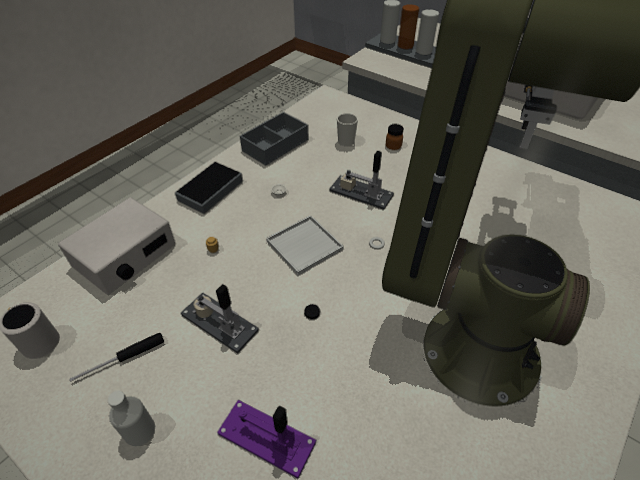

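View pics/top0.png

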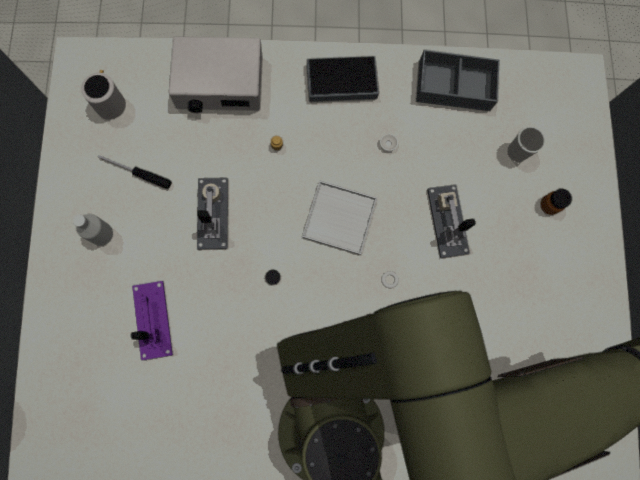

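View pics/wrist0.png

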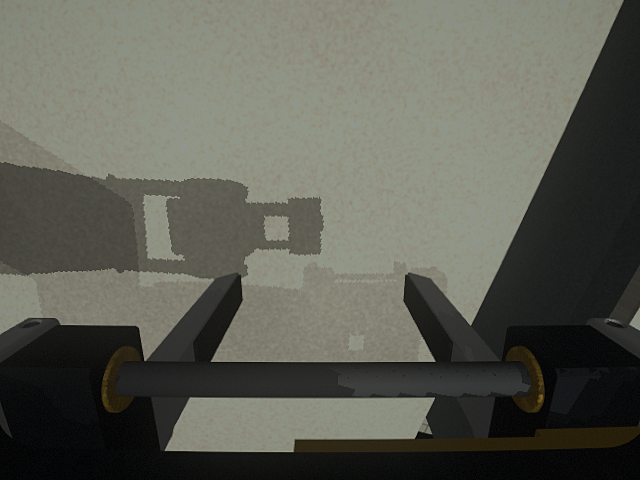

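Run:
```python
import cv2,numpy as np
t=cv2.imread("pics/top0.png");s=cv2.imread("pics/side0.png")
r=lambda a:cv2.resize(a,(400,300),interpolation=cv2.INTER_CUBIC)
cv2.imwrite("pics/crops.png",np.vstack([np.hstack([r(t[170:260,160:280]),r(t[175:265,390:510])]),np.hstack([r(s[275:365,160:280]),r(s[140:230,300:420])])]))
```

```text
(no output)
```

View pics/crops.png

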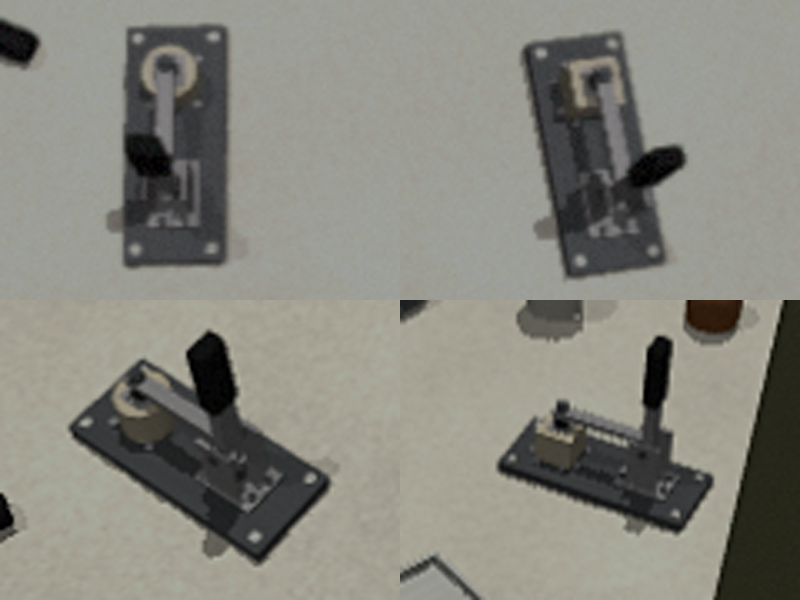

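```bash
cat > h.py <<'E'
import numpy as np, cv2
from scipy.spatial.transform import Rotation as R
from cell import *
def K(c): return np.array([[c["fx"],0,c["cx"]],[0,c["fy"],c["cy"]],[0,0,1]]),np.array([c["k1"],0,0,0,0.])
def rotm(rpy): return R.from_euler('xyz',rpy).as_matrix()
def tool(s):
    T=np.eye(4);T[:3,:3]=rotm(s["eef_rot"]);T[:3,3]=s["eef_pos"];return T
def cpose(c,s=None): return np.array(c["pose"]) if "pose" in c else tool(s)@np.array(c["mount"])
def onz(c,P,uv,z):
    k,d=K(c); uv=np.array(uv,float).reshape(-1,1,2)
    n=cv2.undistortPoints(uv,k,d)[:,0]
    r=np.c_[n,np.ones(len(n))]@P[:3,:3].T
    return P[:3,3]+r*((np.array(z)-P[2,3])/r[:,2])[:,None]
def proj(c,P,X):
    k,d=K(c);X=np.array(X,float).reshape(-1,3)
    Ri=P[:3,:3].T
    return cv2.projectPoints(X,cv2.Rodrigues(Ri)[0],-Ri@P[:3,3],k,d)[0][:,0]
E
python3 - <<'E'
from h import *
t=camera("top");s=camera("side");Pt=cpose(t);Ps=cpose(s)
ct=np.array([[125,27],[227,26],[226,265],[125,265]])*.3+[160,170]
cs=np.array([[70,130],[143,60],[328,177],[258,250]])*.3+[160,275]
print("top corners",onz(t,Pt,ct,12.).round(1).tolist())
print("side corners",onz(s,Ps,cs,12.).round(1).tolist())
print("mount",onz(t,Pt,[np.array([168.,73])*.3+[160,170]],44.),onz(s,Ps,[np.array([143.,95])*.3+[160,275]],44.))
print("grip top t",onz(t,Pt,[np.array([137.,140])*.3+[160,170]],162.),"s",onz(s,Ps,[np.array([208.,36])*.3+[160,275]],162.))
tr=[[320,183],[376,199],[360,253],[304,238]]
trs=[[308,218],[343,247],[301,272],[267,243]]
print("tray",onz(t,Pt,tr,15.).round(1).tolist(),onz(s,Ps,trs,15.).round(1).tolist())
E
```

```text
top corners [[603.0, 339.4, 12.0], [605.5, 263.3, 12.0], [424.2, 255.7, 12.0], [422.6, 329.1, 12.0]]
side corners [[595.3, 340.9, 12.0], [599.9, 267.4, 12.0], [424.2, 259.4, 12.0], [422.9, 329.3, 12.0]]
mount [[558.84827562 300.11329826  44.        ]] [[554.90602881 301.26940793  44.        ]]
grip top t [[479.06743366 298.49025262 162.        ]] s [[475.82305548 291.4329348  162.        ]]
tray [[596.6, 34.3, 15.0], [558.9, -105.3, 15.0], [422.0, -65.3, 15.0], [456.1, 71.5, 15.0]] [[557.0, -92.8, 15.0], [414.3, -61.8, 15.0], [449.2, 72.6, 15.0], [584.7, 49.4, 15.0]]
```

```bash
cat >> h.py <<'E'
def delta(x,y,z,yaw,s=None):
    s=s or read_state();T=tool(s)
    d=T[:3,:3].T@(np.array([x,y,z])-T[:3,3])/10
    w=R.from_matrix(T[:3,:3].T@rotm([np.pi,0,yaw])).as_rotvec()
    print("pos",s["eef_pos"].round(1),"rot",s["eef_rot"].round(3),"d",d.round(2),w.round(3),"t",s["clock"])
E
python3 -c "
from h import *
delta(500,290,300,.05)"
```

```text
pos [ 167.7 -523.7  205.2] rot [-3.141 -0.     0.31 ] d [ 56.46 -67.37  -9.45] [-0.    0.    0.26] t 0.25
```

servo_tool --pt "5 -6 -6 0 0 0" --pt "8 -9.5 -9.45 0 0 0.1" --pt "11 -13 -9.45 0 0 0.2" --pt "13.5 -16 -9.45 0 0 0.26" --pt "16 -19 -9.45 0 0 0.26" --pt "18.5 -22 -9.45 0 0 0.26" --pt "21 -25 -9.45 0 0 0.26" --pt "23.5 -28 -9.45 0 0 0.26" --pt "26 -31 -9.45 0 0 0.26" --pt "28.5 -34 -9.45 0 0 0.26" --gripper 0

```text
clock: 1.08
eef_pos: [316.8, -157.2, 299.7]
eef_rot: [3.141, -0.001, 0.049]
wrist_force: [0.5, -0.7, -0.0]
finger_gap: 30.7
```

```bash
python3 -c "
from h import *
delta(500,290,300,.05)"
```

```text
pos [ 316.8 -157.2  299.7] rot [ 3.141e+00 -1.000e-03  4.900e-02] d [ 2.050e+01 -4.376e+01 -4.000e-02] [ 0.001 -0.001 -0.001] t 1.0833
```

servo_tool --pt "1.8 -3.6 0 0 0 0" --pt "3.6 -7.2 0 0 0 0" --pt "5.4 -10.8 0 0 0 0" --pt "7.2 -14.4 0 0 0 0" --pt "9 -18 0 0 0 0" --pt "10.8 -21.8 0 0 0 0" --pt "12.6 -25.6 0 0 0 0" --pt "14.4 -29.4 0 0 0 0" --pt "16.2 -33.2 0 0 0 0" --pt "18 -37 0 0 0 0"

```text
clock: 1.92
eef_pos: [477.7, 219.9, 299.2]
eef_rot: [3.142, -0.0, 0.05]
wrist_force: [1.1, -1.0, 0.5]
finger_gap: 0.9
```

servo_tool --pt "1 -2.5 0 0 0 0" --pt "2.2 -5 0 0 0 0" --pt "2.2 -6 0 0 0 0" --pt "2.2 -6 0 0 0 0" --pt "2.2 -6 0 0 0 0" --pt "2.2 -6 0 0 0 0" --pt "2.2 -6 0 0 0 0" --pt "2.2 -6 0 0 0 0" --pt "2.2 -6 0 0 0 0" --pt "2.2 -6 0 0 0 0"

```text
clock: 2.75
eef_pos: [496.4, 278.2, 299.6]
eef_rot: [-3.141, -0.0, 0.049]
wrist_force: [0.1, -1.1, -0.6]
finger_gap: 0.7
```

Run:
```python
from h import *
s=read_state();c=camera("wrist");cv2.imwrite("pics/w1.png",c["pixels"][:,:,::-1])
np.savez("w1.npz",P=cpose(c,s));print(s["eef_pos"],s["eef_rot"],s["clock"])
```

```text
[496.42704665 278.22868954 299.57819434] [-3.14149577e+00 -2.99005908e-04  4.92695230e-02] 2.75
```

View pics/w1.png

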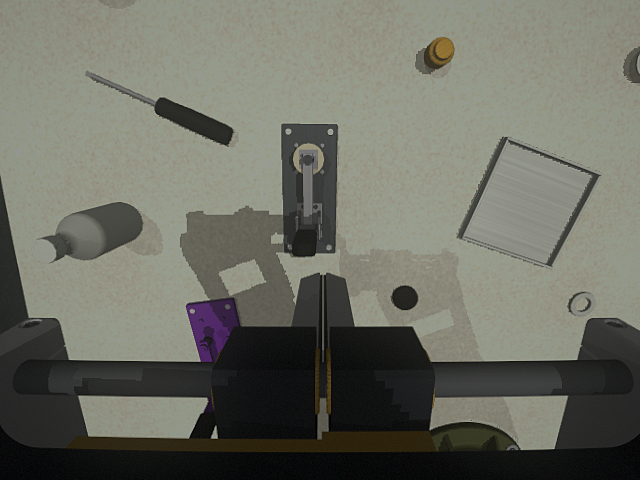

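Run:
```python
from h import *
c=camera("wrist");P=np.load("w1.npz")["P"]
im=cv2.imread("pics/w1.png")
a=cv2.resize(im[115:265,260:360],(500,750//1),interpolation=cv2.INTER_CUBIC)[:600]
cv2.imwrite("pics/w1c.png",cv2.resize(im[115:265,260:360],(400,600),interpolation=cv2.INTER_CUBIC))
print("plate",onz(c,P,[[282,123.5],[338,124.5],[336,253],[282,253]],12.).round(1).tolist())
print("mount",onz(c,P,[[308.5,158.5]],44.).round(1))
print("tray top",onz(c,P,[[506,137],[600,175],[551,266.5],[458,238]],15.).round(1).tolist())
```

```text
plate [[603.4, 337.2, 12.0], [605.6, 263.3, 12.0], [427.9, 255.6, 12.0], [424.2, 334.2, 12.0]]
mount [[560.9 299.3  44. ]]
tray top [[601.6, 38.1, 15.0], [559.4, -104.5, 15.0], [422.9, -65.0, 15.0], [459.7, 81.7, 15.0]]
```

View pics/w1c.png

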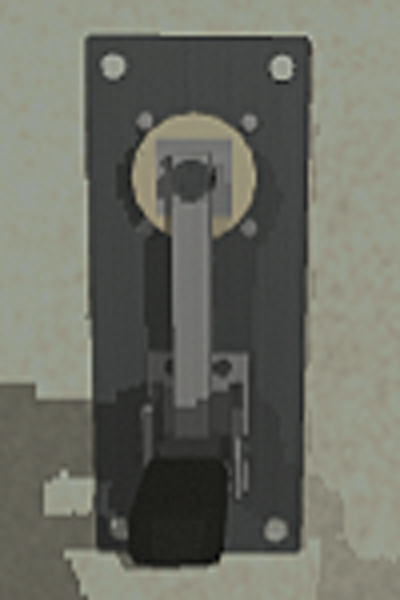

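Run:
```python
from h import *
c=camera("wrist");P=np.load("w1.npz")["P"]
f=lambda l:np.array(l,float)/4+[260,115]
print("rivets",onz(c,P,f([[113,67],[281,67],[275,529],[122,528]]),12.).round(1).tolist())
pp=onz(c,P,f([[145,121],[249,121],[250,229],[143,229]]),17.);print("pins",pp.round(1).tolist(),pp.mean(0))
print("mount",onz(c,P,f([[194,177]]),44.))
print("grip end far edge",onz(c,P,f([[135,565],[222,565]]),162.).round(1).tolist())
print("grip top edge near",onz(c,P,f([[150,460],[225,458]]),162.).round(1).tolist(),onz(c,P,f([[150,460],[225,458]]),118.).round(1).tolist())
for yaw in (.04,.06):
  m=np.array([559,300]);u=np.array([np.cos(yaw),np.sin(yaw)]);v=np.array([-u[1],u[0]])
  h=m-85*u
  X=[[*(h+a*u*8+b*v*12),z] for z in(118,162) for a in(-1,1) for b in(-1,1)]
  print(((proj(c,P,X)-[260,115])*4).round(0).tolist())
```

```text
rivets [[593.4, 328.8, 12.0], [596.0, 273.0, 12.0], [436.2, 266.6, 12.0], [433.9, 322.1, 12.0]]
pins [[576.5, 317.3, 17.0], [578.1, 282.8, 17.0], [542.9, 280.8, 17.0], [541.2, 316.9, 17.0]] [559.66427562 299.43890739  17.        ]
mount [[559.94015375 299.27465498  44.        ]]
grip end far edge [[469.2, 305.8, 162.0], [470.3, 284.2, 162.0]]
grip top edge near [[496.2, 302.8, 162.0], [497.5, 284.7, 162.0]] [[485.5, 305.7, 118.0], [487.0, 285.0, 118.0]]
[[224.0, 529.0], [139.0, 529.0], [225.0, 474.0], [138.0, 473.0], [221.0, 579.0], [125.0, 578.0], [221.0, 517.0], [124.0, 517.0]]
[[231.0, 528.0], [145.0, 529.0], [230.0, 473.0], [144.0, 474.0], [229.0, 578.0], [132.0, 579.0], [228.0, 516.0], [130.0, 518.0]]
```

```bash
python3 -c "
from h import *
delta(510,297.5,125,.045)"
```

```text
pos [496.4 278.5 299.4] rot [-3.142 -0.     0.05 ] d [ 1.45 -1.83 17.44] [-0.    -0.     0.005] t 2.9
```

servo_tool --pt "1.4 -1.8 3 0 0 -0.005" --pt "1.4 -1.8 6 0 0 -0.005" --pt "1.4 -1.8 9 0 0 -0.005" --pt "1.4 -1.8 12 0 0 -0.005" --pt "1.4 -1.8 14 0 0 -0.005" --pt "1.4 -1.8 16 0 0 -0.005" --pt "1.4 -1.8 17 0 0 -0.005" --pt "1.4 -1.8 17.4 0 0 -0.005" --pt "1.4 -1.8 17.4 0 0 -0.005" --pt "1.4 -1.8 17.4 0 0 -0.005"

```text
clock: 3.73
eef_pos: [510.0, 297.6, 126.4]
eef_rot: [-3.141, -0.001, 0.055]
wrist_force: [1.2, -0.3, -0.8]
finger_gap: 0.7
```

Run:
```python
from h import *
delta(510,297.5,125,.045)
c=camera("wrist");cv2.imwrite("pics/w2.png",c["pixels"][:,:,::-1])
```

```text
pos [510.  297.6 126.4] rot [-3.141e+00 -1.000e-03  5.500e-02] d [0.   0.01 0.14] [-0.001 -0.001  0.01 ] t 3.7333
```

View pics/w2.png

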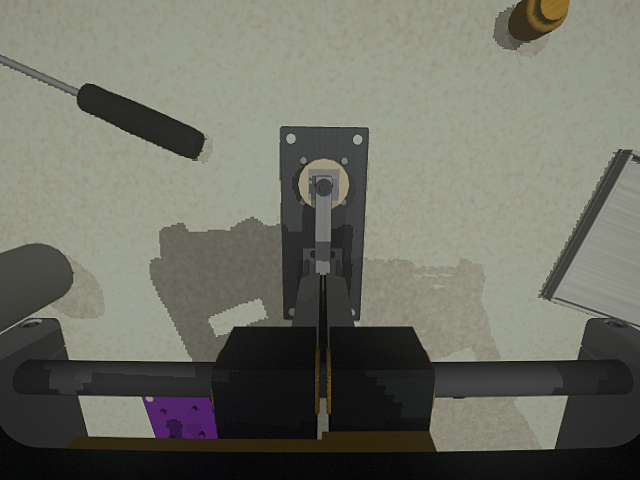

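servo_tool --pt "-1 0 0 0 0 0.01" --pt "-1.8 0 0 0 0 0.01" --pt "-2.6 0 0 0 0 0.01" --pt "-3.4 0 0 0 0 0.01" --pt "-4.2 0 0 0 0 0.01" --pt "-5 0 0 0 0 0.01" --pt "-5.8 0 0 0 0 0.01" --pt "-6.6 0 0 0 0 0.01" --pt "-7.4 0 0 0 0 0.01" --pt "-8.2 0 0 0 0 0.01"

```text
clock: 4.62
eef_pos: [426.5, 292.7, 125.2]
eef_rot: [3.141, 0.001, 0.045]
wrist_force: [-0.2, -0.1, -0.7]
finger_gap: 0.4
```

Run:
```python
from h import *
a=camera("top")["pixels"][160:270,140:290,::-1];b=camera("side")["pixels"][265:375,150:300,::-1];
cv2.imwrite("pics/o1.png",cv2.resize(np.hstack([a,b]),(800,293),interpolation=cv2.INTER_CUBIC))
print(read_state()["eef_pos"])
```

```text
[426.46568696 292.84093321 125.37462216]
```

View pics/o1.png

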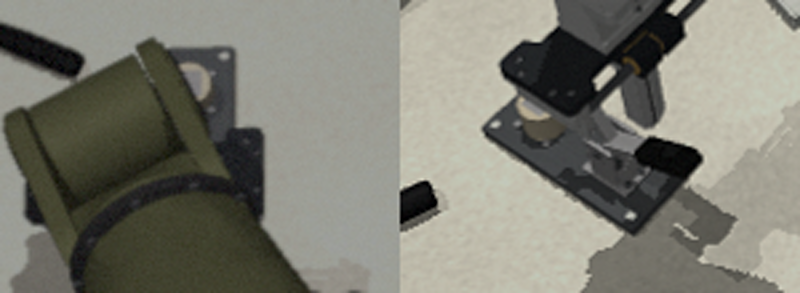

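servo_tool --pt "0 0 -3 0 0 0" --pt "0 0 -6 0 0 0" --pt "0 0 -9 0 0 0" --pt "1.5 0 -10 0 0 0" --pt "4 0 -10 0 0 0" --pt "7 0 -10 0 0 0" --pt "10 0 -10 0 0 0" --pt "12.5 0 -10 0 0 0" --pt "13.3 0 -10 0 0 0" --pt "13.3 0 -10 0 0 0"

```text
clock: 5.55
eef_pos: [561.6, 298.4, 224.2]
eef_rot: [3.141, 0.001, 0.044]
wrist_force: [-1.5, 0.5, -0.3]
finger_gap: 0.6
```

servo_tool --pt "0 0 0 0 0 0" --pt "0 0 0 0 0 0" --pt "0 0 0 0 0 0" --pt "0 0 0 0 0 0" --pt "0 0 0 0 0 0" --pt "0 0 0 0 0 0" --pt "0 0 0 0 0 0" --pt "0 0 0 0 0 0" --pt "0 0 0 0 0 0" --pt "0 0 0 0 0 0" --gripper 8

```text
clock: 6.38
eef_pos: [560.5, 298.8, 225.3]
eef_rot: [3.142, 0.0, 0.045]
wrist_force: [0.1, -0.2, -0.4]
finger_gap: 63.6
```

Run:
```python
from h import *
s=read_state();c=camera("wrist");P=cpose(c,s);cv2.imwrite("pics/w3.png",c["pixels"][:,:,::-1])
np.savez("w3.npz",P=P)
print(proj(c,P,[[559.5,299.5,44]]))
delta(559.5,299.5,19,.045)
b=camera("side")["pixels"][265:375,150:300,::-1]
cv2.imwrite("pics/o2.png",cv2.resize(b,(600,440),interpolation=cv2.INTER_CUBIC))
```

```text
[[322.07185796 222.31532036]]
pos [560.5 298.8 225.3] rot [-3.142  0.     0.045] d [-0.1  -0.08 20.63] [-0.  0. -0.] t 6.4333
```

View pics/w3.png

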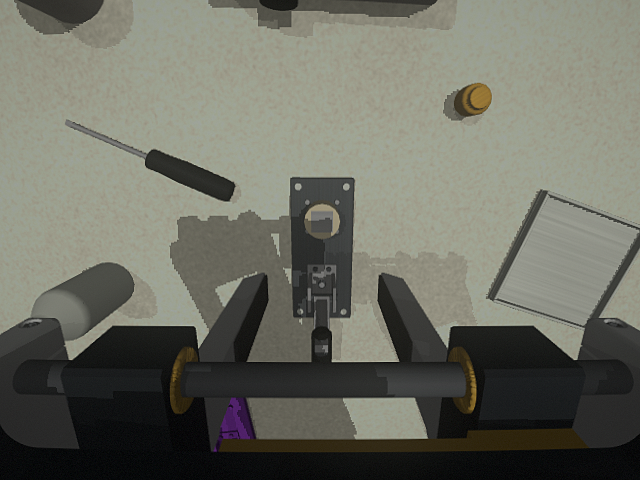

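View pics/o2.png

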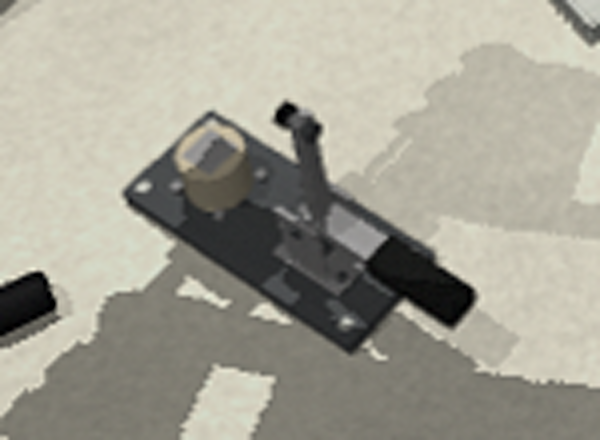

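servo_tool --pt "-0.1 -0.1 3 0 0 0" --pt "-0.1 -0.1 6 0 0 0" --pt "-0.1 -0.1 9 0 0 0" --pt "-0.1 -0.1 12 0 0 0" --pt "-0.1 -0.1 14 0 0 0" --pt "-0.1 -0.1 16 0 0 0" --pt "-0.1 -0.1 18 0 0 0" --pt "-0.1 -0.1 19.5 0 0 0" --pt "-0.1 -0.1 20.5 0 0 0" --pt "-0.1 -0.1 20.5 0 0 0" --gripper 8

```text
clock: 7.32
eef_pos: [558.5, 299.3, 18.2]
eef_rot: [3.14, 0.003, 0.045]
wrist_force: [-0.3, -0.3, 0.2]
finger_gap: 80.9
```

Run:
```python
from h import *
delta(559.5,299.5,19.5,.045)
c=camera("wrist");cv2.imwrite("pics/w4.png",c["pixels"][:,:,::-1])
```

```text
pos [558.5 299.3  18.2] rot [3.14e+00 3.00e-03 4.50e-02] d [ 0.1  -0.01 -0.13] [ 0.001  0.003 -0.   ] t 7.3167
```

View pics/w4.png

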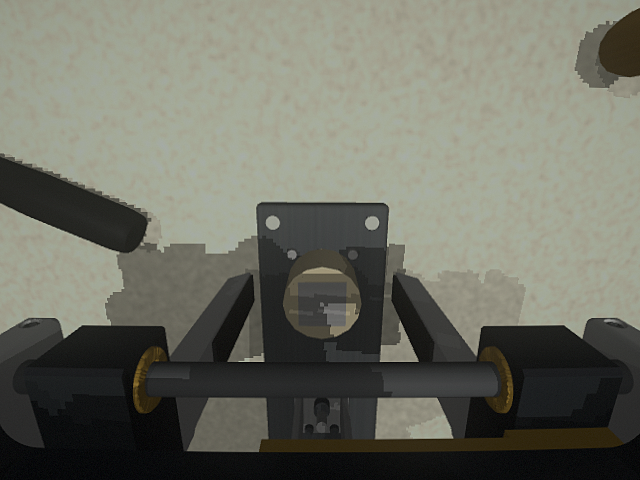

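servo_tool --pt "0.1 0 0 0 0 0" --pt "0.1 0 0 0 0 0" --pt "0.1 0 0 0 0 0" --pt "0.1 0 0 0 0 0" --pt "0.1 0 0 0 0 0" --pt "0.1 0 0 0 0 0" --pt "0.1 0 0 0 0 0" --pt "0.1 0 0 0 0 0" --pt "0.1 0 0 0 0 0" --pt "0.1 0 0 0 0 0" --gripper 3 --grip_force 15

```text
clock: 8.2
eef_pos: [560.5, 299.8, 20.5]
eef_rot: [-3.142, -0.0, 0.045]
wrist_force: [-1.3, 0.5, 2.8]
finger_gap: 39.7
```

servo_tool --pt "0 0 -0.5 0 0 0" --pt "0 0 -1.2 0 0 0" --pt "0 0 -2 0 0 0" --pt "0 0 -3.5 0 0 0" --pt "0 0 -5 0 0 0" --pt "0 0 -7 0 0 0" --pt "0 0 -9 0 0 0" --pt "0 0 -11 0 0 0" --pt "0 0 -12 0 0 0" --pt "0 0 -12 0 0 0"

```text
clock: 9.03
eef_pos: [561.3, 300.2, 143.3]
eef_rot: [-3.14, -0.004, 0.045]
wrist_force: [0.5, 0.4, -0.8]
finger_gap: 39.8
```

Run:
```python
from h import *
s=read_state();c=camera("wrist");P=cpose(c,s);cv2.imwrite("pics/w5.png",c["pixels"][:,:,::-1])
np.savez("w5.npz",P=P)
b=camera("side")["pixels"][225:375,140:340,::-1]
cv2.imwrite("pics/o5.png",cv2.resize(b,(600,450),interpolation=cv2.INTER_CUBIC))
```

```text
(no output)
```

View pics/w5.png

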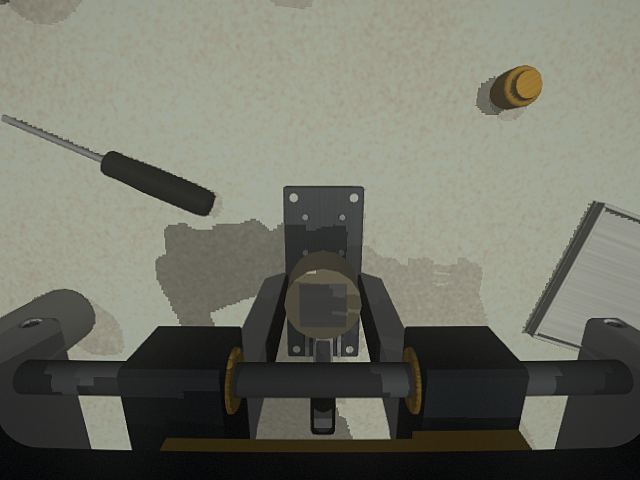

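View pics/o5.png

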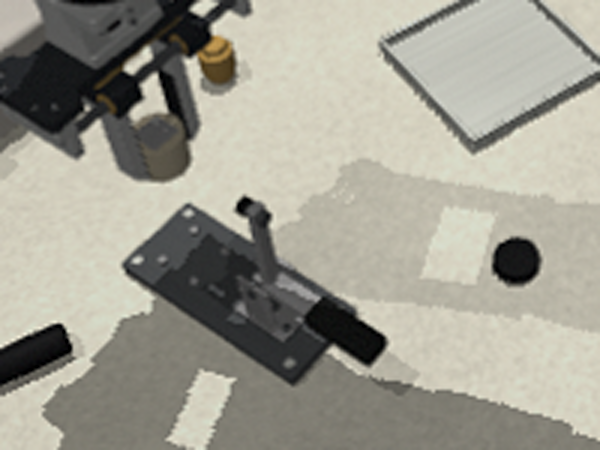

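```bash
python3 -c "
from h import *
delta(510,-14,143,.045)"
```

```text
pos [560.2 299.7 139.9] rot [3.141 0.    0.045] d [-6.42 31.12 -0.31] [ 0.  0. -0.] t 9.1333
```

servo_tool --pt "-0.2 1 0 0 0 0" --pt "-0.6 3 0 0 0 0" --pt "-1.3 6 0 0 0 0" --pt "-2 9.5 0 0 0 0" --pt "-2.7 13 0 0 0 0" --pt "-3.4 16.5 0 0 0 0" --pt "-4.1 20 0 0 0 0" --pt "-4.8 23.5 0 0 0 0" --pt "-5.4 26 0 0 0 0" --pt "-5.8 28 0 0 0 0"

```text
clock: 9.97
eef_pos: [513.5, 15.0, 139.2]
eef_rot: [3.142, 0.002, 0.043]
wrist_force: [0.9, 0.8, -0.5]
finger_gap: 40.0
```

servo_tool --pt "-0.3 1.5 0 0 0 0" --pt "-0.6 2.5 0 0 0 0" --pt "-0.6 3 0 0 0 0" --pt "-0.6 3 2 0 0 0" --pt "-0.6 3 4 0 0 0" --pt "-0.6 3 6 0 0 0" --pt "-0.6 3 8 0 0 0" --pt "-0.6 3 9 0 0 0" --pt "-0.6 3 9 0 0 0" --pt "-0.6 3 9 0 0 0"

```text
clock: 10.8
eef_pos: [510.4, -12.5, 50.4]
eef_rot: [-3.141, 0.001, 0.045]
wrist_force: [0.2, -0.5, -0.2]
finger_gap: 39.6
```

Run:
```python
from h import *
delta(510,-14,12.5,.045)
c=camera("wrist");cv2.imwrite("pics/w6.png",c["pixels"][:,:,::-1])
b=camera("side")["pixels"][165:315,200:400,::-1]
cv2.imwrite("pics/o6.png",cv2.resize(b,(600,450),interpolation=cv2.INTER_CUBIC))
```

```text
pos [510.4 -12.5  50.4] rot [-3.141e+00  1.000e-03  4.500e-02] d [-0.05  0.15  3.79] [-0.     0.001  0.   ] t 10.8
```

View pics/w6.png

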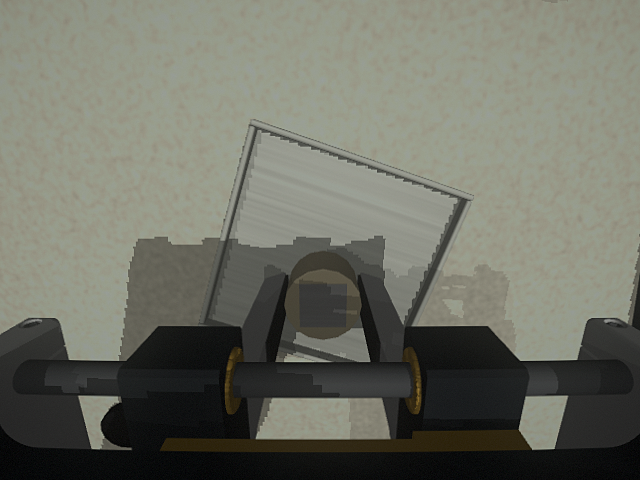

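View pics/o6.png

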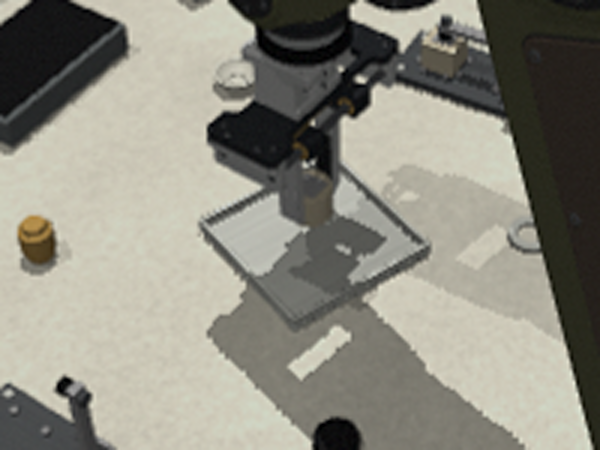

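servo_tool --pt "0 0.1 0.7 0 0 0" --pt "0 0.1 1.4 0 0 0" --pt "0 0.1 2.1 0 0 0" --pt "0 0.1 2.6 0 0 0" --pt "0 0.1 3 0 0 0" --pt "0 0.1 3.3 0 0 0" --pt "0 0.1 3.5 0 0 0" --pt "0 0.1 3.6 0 0 0" --pt "0 0.1 3.65 0 0 0" --pt "0 0.1 3.65 0 0 0"

```text
clock: 11.73
eef_pos: [510.5, -13.8, 13.9]
eef_rot: [-3.142, -0.0, 0.045]
wrist_force: [-0.1, 0.0, -1.1]
finger_gap: 39.8
```

```bash
python3 -c "
from h import *
delta(510,-14,12.5,.045);print(read_state()['wrist_force'])"
```

```text
pos [510.5 -13.8  13.9] rot [-3.142 -0.     0.045] d [-0.05  0.02  0.14] [-0. -0. -0.] t 11.7333
[-0.10737039  0.02380405 -1.06644054]
```

Creep down until contact shows.

servo_tool --pt "0 0 0.02 0 0 0" --pt "0 0 0.04 0 0 0" --pt "0 0 0.06 0 0 0" --pt "0 0 0.08 0 0 0" --pt "0 0 0.1 0 0 0" --pt "0 0 0.12 0 0 0" --pt "0 0 0.13 0 0 0" --pt "0 0 0.13 0 0 0" --pt "0 0 0.13 0 0 0" --pt "0 0 0.13 0 0 0"

```text
clock: 12.57
eef_pos: [510.4, -13.8, 12.6]
eef_rot: [-3.142, -0.0, 0.045]
wrist_force: [0.2, -0.2, -0.5]
finger_gap: 40.0
```

servo_tool --pt "0 0 0.02 0 0 0" --pt "0 0 0.04 0 0 0" --pt "0 0 0.06 0 0 0" --pt "0 0 0.08 0 0 0" --pt "0 0 0.08 0 0 0" --pt "0 0 0.08 0 0 0" --pt "0 0 0.08 0 0 0" --pt "0 0 0.08 0 0 0" --pt "0 0 0.08 0 0 0" --pt "0 0 0.08 0 0 0"

```text
clock: 13.4
eef_pos: [510.5, -13.8, 12.4]
eef_rot: [3.142, -0.0, 0.045]
wrist_force: [-4.4, -0.1, 11.2]
finger_gap: 39.4
```

servo_tool --pt "0 0 -0.04 0 0 0" --pt "0 0 -0.06 0 0 0" --pt "0 0 -0.06 0 0 0" --pt "0 0 -0.06 0 0 0" --pt "0 0 -0.06 0 0 0" --pt "0 0 -0.06 0 0 0" --pt "0 0 -0.06 0 0 0" --pt "0 0 -0.06 0 0 0" --pt "0 0 -0.06 0 0 0" --pt "0 0 -0.06 0 0 0"

```text
clock: 14.23
eef_pos: [510.5, -13.8, 12.5]
eef_rot: [3.142, -0.0, 0.045]
wrist_force: [-1.7, 1.1, 5.5]
finger_gap: 39.6
```

servo_tool --pt "0 0 0 0 0 0" --pt "0 0 0 0 0 0" --pt "0 0 0 0 0 0" --pt "0 0 0 0 0 0" --pt "0 0 0 0 0 0" --pt "0 0 0 0 0 0" --pt "0 0 0 0 0 0" --pt "0 0 0 0 0 0" --pt "0 0 0 0 0 0" --pt "0 0 0 0 0 0" --gripper 6.5

```text
clock: 15.07
eef_pos: [510.4, -13.7, 12.3]
eef_rot: [-3.142, -0.0, 0.045]
wrist_force: [-0.5, 1.0, -0.4]
finger_gap: 65.0
```

servo_tool --pt "0 0 -0.5 0 0 0" --pt "0 0 -1.5 0 0 0" --pt "0 0 -3 0 0 0" --pt "0 0 -5 0 0 0" --pt "0 0 -8 0 0 0" --pt "0 0 -11 0 0 0" --pt "0 0 -14 0 0 0" --pt "0 0 -17 0 0 0" --pt "0 0 -19 0 0 0" --pt "0 0 -19 0 0 0"

```text
clock: 15.9
eef_pos: [511.8, -13.9, 207.8]
eef_rot: [3.141, -0.008, 0.045]
wrist_force: [1.0, -0.5, 0.5]
finger_gap: 65.0
```

Run:
```python
from h import *
w=camera("wrist")["pixels"][:,:,::-1];t=camera("top")["pixels"][:,:,::-1];s=camera("side")["pixels"][:,:,::-1]
r=lambda a:cv2.resize(a,(400,300),interpolation=cv2.INTER_CUBIC)
cv2.imwrite("pics/end.png",np.vstack([np.hstack([r(w),r(t)]),np.hstack([r(s[120:360,150:470]),r(s[185:305,220:380])])]))
print(read_state()["clock"])
```

```text
16.05
```

View pics/end.png

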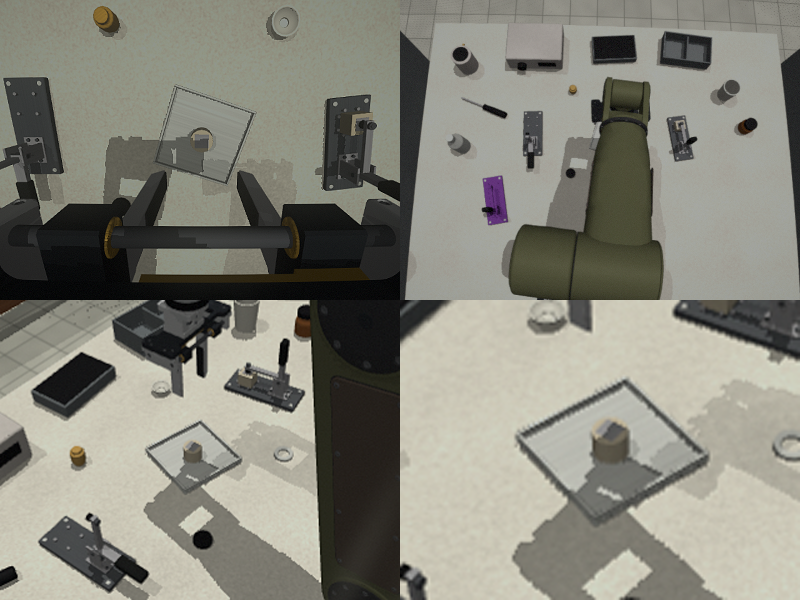

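The final picture shows the specimen upright in the middle of the tray, at about (610,440) in the lower-right panel. The round clamp is fully open, with its arm upright and its handle level. The square specimen's clamp is still shut, and nothing is touching the gripper.

```bash
python3 -c "
from cell import *
s=read_state();print(s['qd'].round(3),s['wrist_force'].round(1));print(sign_off())"
```

```text
[-0.001  0.019  0.012 -0.001 -0.004  0.   ] [ 0.3 -0.2 -0.4]
the job is handed in; nothing more can be done
None
```

The job is done and handed in at about 16 s on the clock, well under the 51 s limit. I pushed the round specimen's clamp handle over centre with the closed fingers until it snapped fully open. I then lifted the specimen out and set it down in the tray.

- **Specimen:** it stands upright near the centre of the tray. The fingers opened only after it had touched the floor (about 11 N, relieved to 5.5 N).
- **Clamps:** the last pictures show the round clamp open, with its arm upright and its handle level. The square specimen's clamp is shut and the purple look-alike was not touched.
- **Robot:** the gripper ended about 190 mm above the tray, touching nothing. Wrist force was near zero and the arm was almost still.
- **Disagreements:** none of the final checks failed. The cameras differed by 2–6 mm on where the specimen and tray were, so I relied mainly on the wrist camera.

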